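# Clip the tube wheel onto the bench mixer

## Robot

A 6-joint arm with a two-finger parallel gripper is mounted at the origin on the work surface. World frame = base frame: x ahead of the robot, y to its left, z up, the work surface at z = 0. Lengths are in mm, angles in rad, forces in N, time in s.
With the tool pointing down it reaches from about 350 to 775 mm from the base axis. Payload 7.3 kg.
Tool frame: the origin (TCP) lies between the finger pads, 19 mm behind the fingertips; this is the grasp point; z points along the fingers, y is the line along which they close (so a half turn about z gives the same grasp; the last joint's range is limited). The gripper opens to 92 mm and grips with 3 to 60 N. Pads are 19 mm wide; open, the fingers measure 130 mm over their backs; the gripper's body (75 mm by 190 mm) begins 47 mm behind the grasp point.
Start: joints at [0.961, 0.342, 1.524, -0, 1.275, -0.146], TCP at [234.847, 469.564, 245.541] pointing down, gripper open.
Joint ranges: [-2.53, 2.53], [-0.77, 2.02], [0.04, 2.7], [-1, 4.14], [0.28, 2.66], [-3.11, 3.11]. Speed limits (rad/s): [2.57, 2.57, 3.14, 3.14, 3.14, 3.14].

## Interface

Orientations are given as [roll, pitch, yaw] about the fixed x, y, z axes, in that order (R = Rz(yaw) Ry(pitch) Rx(roll)).
In Python, from plant import get_obs, vision, workorder gives the robot as it stands.
- The arm moves only by the shell command python3 -m pendant 'ROWS' [OPENING]. ROWS is a JSON object of lists of equal length, an entry for each row: "dp": the shift along the tool's x, y, z in m, a list of three; "rotation": the turn, a rotation vector about the tool's x, y, z in rad, a list of three. A call has 1 to 8 rows; each row is the pose to reach, as a shift and turn from the pose commanded when the call began, along the tool's axes at that moment; what a row does not reach only later rows make up. A row lasts 1/8 s, in which the tool goes at most 62.5 mm and 10.7 degrees, less where a joint would pass 70% of its speed; a pose out of reach is approached as far as the arm can. A call with a gripper value outside its range is refused whole. OPENING is the finger opening in m, from 0 to 0.0918, set as the call begins (- or left out, the last holds). The fingers move at their own pace and stop on an object; the grip force is fixed at half the most. Time passes only in rows, so rows that repeat a pose let the fingers close. It gives the time, the measured TCP pose, the force, the opening and the grip force at its end, in the units of the state.
- get_obs(): the state, without advancing time (a new reading comes with each control period).
- vision.capture(name): name is "scene" or "top"; returns a dict with "pixels" (400x640x3 uint8, red, green, blue), "vfov" (degrees; the focal length in pixels is half the picture's height over the tangent of half this angle, whatever the lens; pixels are square), "cx", "cy" (the principal point, pixels), "pose" (4x4, takes a point from camera to world coordinates). Camera axes: x right, y up, looking along -z (the intrinsics and any distortion apply to the point x, -y, -z); pixel columns grow to the right and rows downward; lengths in mm; the calibration is good to about 2 mm. A picture is of the moment at which its call begins. There is no depth.
- workorder.close_job(): hands the job in; it is judged then, once.
The state is a dict: "time": time; "joint_positions": joint angles; "dq": joint speeds; "tau": joint torques, N m; "tool_pos": TCP position; "tcp_rot": TCP orientation; "contact_force": force on the tool from outside, world axes, zero at the start; "moment": the same for the moment, N m; "grip_width": finger opening in mm; "finger_force": force on a finger pad.
Only numpy, scipy, OpenCV 4.12 (cv2) and the standard library are available. Lean on these libraries where they do the work, as an engineer would, in place of code of your own. Each camera call takes 0.05 s, during which the arm holds its last target. There are 200 camera calls.

## Task

The tube wheel of the bench mixer is only resting on its spring: secure it with the orange open retaining clip that lies on the bench. Lay the clip on the blue hub, press the hub down lightly with it and push the clip sideways into the spindle's groove until it snaps fully home around the neck, then let go of it and move clear. Be gentle with the mixer: guide the clip in by feel rather than by force, keep the gripper itself off it, and leave the other things on the bench where they are.

Things in the scene. Friction and masses are not known exactly. Their poses are not given: they have to be found in the camera images.
- clip: The orange open retaining clip, about 50 g, lying flat on the bench: a flat C 5 mm thick, 30 mm wide, with an upright finger tab behind. Origin: on the underside at the centre of the bore (on the spindle's axis once seated). +x points out of the open mouth, so the clip is pushed along its own +x; z up. The bore's back wall is 6.5 mm behind the origin.
- clip_mouth (a point): Middle of the clip's open mouth, at the tips of its arms, on the underside, 12.6 mm ahead of the clip's origin (+x). The bore is 13.6 mm wide between the two arms; a nub inside each arm, 6 mm ahead of the origin, narrows the throat to 8 mm. The arms flex outwards on springs and snap back.
- clip_tab (a point): Grip point on the clip's upright tab: 28.5 mm behind the clip's origin and 27 mm above its underside. The tab is 21 mm long in clip x (18 to 39 mm behind the origin), 14 mm wide in y, and 42 mm high from the underside. Fingers closing along clip y with the TCP here have their tips 8 mm above the underside. Axes as the clip.
- mixer: The fixed bench tube mixer: white base 170 x 150 mm, round column, upright steel spindle carrying a tube wheel: a clear disc 200 mm across with red-capped tubes and a blue flat-topped hub, 100 mm across, in its middle. Origin: on the bench on the spindle's axis, z up; any yaw. The tube caps end 17 mm below the hub's top. The wheel does not turn.
- column_top (a point): Top of the fixed column on the spindle's axis, 80 mm above the bench. The spindle's height in it is set by hand and is NOT measured: all heights of spindle, groove and wheel differ from start to start by up to 15 mm either way. As a mean, the groove's lower edge is 57 mm above this point, the free hub's top 60 mm, the spindle's top 73.5 mm.
- wheel (a joint): How far the hub and wheel are pressed down the spindle on their spring: 0 free, 0.003 m on the stop, where the hub's top is level with the groove's lower edge. It yields from about 4 N down, meets the stop at about 8.5 N, springs back when let go. A clip in the groove holds it at about 1.5 mm.
- neck_axis (a point): A point on the fixed column's axis marking where, seen from above, the groove lies, 137 mm above the bench (mean height; see column_top). The groove is a round neck 12 mm across and 6.5 mm high under a steel head 20 mm across and 10 mm high with its lower rim bevelled 1.5 mm. The 5 mm clip enters from any side, but with the hub free there are only 3.5 mm.
- clip_nubs (a point): Midway between the clip's two nubs, on the underside, 6.2 mm ahead of its origin. Springing the nubs over the neck, from about 12 to 7 mm before the clip is home, takes a sideways push of about 8 to 10 N; then it falls to the sliding friction (1 to 3 N) until the bore's back wall meets the neck and the push rises steeply. Home, the origin is on the axis within about 1 mm.
- collar: A closed steel collar, 36 mm across, 12 mm high: not needed. Origin: centre of its underside.
- handnut: A black hand nut, 34 mm across, 24 mm high: not needed. Origin: centre of its underside.
- buffer: A glass bottle with a blue cap, 60 mm across, 130 mm high: leave alone. Origin: centre of its underside.
- jar: An amber jar, 70 mm across, 75 mm high: leave alone. Origin: centre of its underside.
- driver: A screwdriver with a yellow handle: leave alone. Origin: centre of its underside.
- tipbox: An orange tip box with a pale blue lid, 85 x 120 x 67 mm: leave alone. Origin: centre of its underside.
- tuberack: A white rack of red-capped tubes, 60 x 200 x 72 mm: leave alone. Origin: centre of its underside.
- tape: A black tape dispenser, 150 x 50 x 82 mm: leave alone. Origin: centre of its underside.
There are look-alikes about, which are no part of the job. Leave any pink or purple look-alike of the mixer alone. Several things look just like the clip: the one meant starts nearest to the robot's base.

How it is judged:
By the outcome, as a careful person would: the job done as asked, in the order asked, and still so for the second after the job is handed in, with the robot touching nothing.
It also fails if it takes over 64 s, if anything falls off the work surface, if the arm or the gripper's body presses on something with over 40 N, if the wrist force passes 120 N, or if a joint passes its speed limit or range.

## Working session

There is one attempt and no reset: what is moved stays moved. The work goes in short steps, Python scripts to look and compute and a shell command to move; the robot and the scene stay as the last step left them, time stands still between calls to the robot, and variables do not carry over. Pictures are saved under pics/ and viewed, at most 10 in all, crops included, and the job is handed in when it is done.

```bash
ls; mkdir -p pics; python3 - <<'E'
from plant import get_obs, vision
import cv2,numpy as np
o=get_obs();print(o)
for n in("scene","top"):
    c=vision.capture(n);print(n,c["vfov"],c["cx"],c["cy"],np.round(c["pose"],4).tolist(),[k for k in c])
    cv2.imwrite(f"pics/{n}0.png",c["pixels"][:,:,::-1])
E
```

```text
pics
{'time': 0.0, 'joint_positions': array([ 9.61027758e-01,  3.42704794e-01,  1.52503843e+00, -9.66189091e-06,
        1.27541249e+00, -1.45997070e-01]), 'dq': array([ 0.00060468, -0.00069374,  0.00091611, -0.0001204 , -0.00164504,
        0.00190257]), 'tau': array([ 1.35168789e-04, -4.31250679e+01, -2.44216722e+01,  7.17248255e-02,
        5.59438672e-02, -1.07883723e-04]), 'tool_pos': array([234.59884821, 469.22865631, 244.84678221]), 'tcp_rot': array([-3.14004488e+00, -2.18251579e-04,  2.67782381e+00]), 'contact_force': array([ 0.10389901,  0.90983925, -1.11265838]), 'moment': array([-0.05320247, -0.04171954,  0.02493652]), 'finger_force': 0.0, 'grip_width': 91.95369763183145}
scene 52.444369629434554 315.48459021982796 202.41497187365405 [[-0.636, -0.5573, 0.5338, 1202.5741], [0.7717, -0.4536, 0.4458, 622.644], [-0.0062, 0.6955, 0.7185, 1029.4241], [0.0, 0.0, 0.0, 1.0]] ['pixels', 'vfov', 'cx', 'cy', 'pose']
top 45.17800107643615 321.61468375840633 199.25694785592108 [[0.0008, 0.9978, -0.0666, 431.969], [-1.0, 0.0008, 0.0004, 39.5515], [0.0004, 0.0666, 0.9978, 1749.8546], [0.0, 0.0, 0.0, 1.0]] ['pixels', 'vfov', 'cx', 'cy', 'pose']
```

View pics/scene0.png

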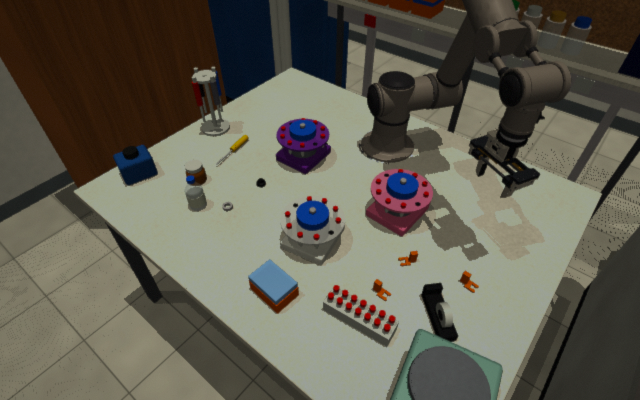

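View pics/top0.png

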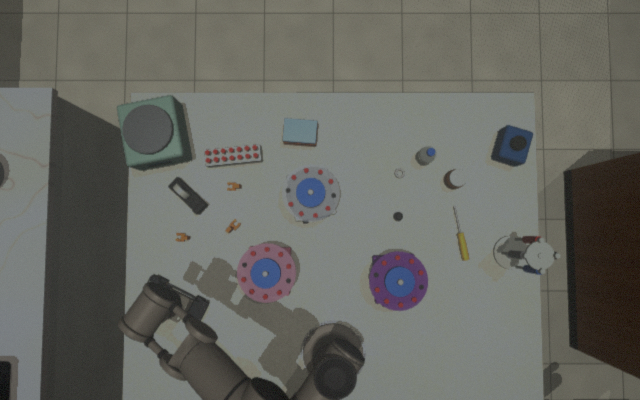

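Candidates for the clip (top/scene pixel): A (232,227)/(409,258), B (183,237)/(469,281), C (234,186)/(381,289). The orange tip box, at (300,132) in top, is ruled out. The white mixer is at (311,192)/(313,215); the pink and purple ones are look-alikes.

```bash
cat > h.py <<'E'
import numpy as np,cv2
from plant import get_obs, vision
def cap(n):
    c=vision.capture(n); c["f"]=200/np.tan(np.radians(c["vfov"]/2)); return c
def ray(c,u,v):
    d=c["pose"][:3,:3]@np.array([(u-c["cx"])/c["f"],-(v-c["cy"])/c["f"],-1.]); return c["pose"][:3,3],d
def onz(c,u,v,z):
    o,d=ray(c,u,v); return o+d*(z-o[2])/d[2]
def proj(c,p):
    q=c["pose"][:3,:3].T@(np.asarray(p,float)-c["pose"][:3,3]); return c["cx"]-c["f"]*q[0]/q[2],c["cy"]+c["f"]*q[1]/q[2]
def tri(c1,p1,c2,p2):
    (o1,d1),(o2,d2)=ray(c1,*p1),ray(c2,*p2)
    s,*_=np.linalg.lstsq(np.c_[d1,-d2],o2-o1,rcond=None)
    a,b=o1+s[0]*d1,o2+s[1]*d2; return (a+b)/2,np.linalg.norm(a-b)
def blobs(m,amin):
    n,l,s,c=cv2.connectedComponentsWithStats(m.astype(np.uint8))
    return [(s[i,4],np.round(c[i],2),s[i,:4],l==i) for i in range(1,n) if s[i,4]>=amin]
def orange(c):
    h=cv2.cvtColor(c["pixels"],cv2.COLOR_RGB2HSV); return (h[...,0]>=5)&(h[...,0]<=18)&(h[...,1]>140)&(h[...,2]>70)
def blue(c):
    h=cv2.cvtColor(c["pixels"],cv2.COLOR_RGB2HSV); return (h[...,0]>=105)&(h[...,0]<=125)&(h[...,1]>120)&(h[...,2]>60)
E
python3 - <<'E'
from h import *
T=cap("top");S=cap("scene")
for n,c in(("T",T),("S",S)):
    print(n,"base",proj(c,[0,0,0]))
    for f in(orange,blue):
        for a,ce,b,_ in blobs(f(c),20): print(f.__name__,a,ce,b,onz(c,*ce,0).round())
for n,c,(u,v) in(("T",T,(232,227)),("S",S,(409,258)),("T",T,(311,192)),("S",S,(313,215))):
    pass
def cr(c,u,v,r,k): return cv2.resize(c["pixels"][v-r:v+r,u-r:u+r,::-1],(k,k),interpolation=cv2.INTER_CUBIC)
cv2.imwrite("pics/crop1.png",np.vstack([np.hstack([cr(T,232,227,15,300),cr(S,409,258,20,300)]),np.hstack([cr(T,311,192,35,300),cr(S,313,215,40,300)])]))
E
```

```text
T base (np.float64(332.3878358976248), np.float64(352.55119547477307))
blue 35 [430.77 151.43] [428 149   7   6] [ 725. -362.    0.]
blue 564 [310.39 191.96] [297 178  28  28] [575.  80.   0.]
blue 598 [265.33 272.9 ] [251 259  29  29] [282. 242.   0.]
blue 625 [399.41 281.24] [385 267  30  29] [ 253. -242.    0.]
S base (np.float64(386.6312164705936), np.float64(144.4866997942682))
orange 141 [408.99 258.27] [398 251  20  15] [441. 363.   0.]
orange 147 [468.45 281.68] [460 271  19  21] [404. 543.   0.]
orange 165 [380.1  289.41] [373 279  18  22] [591. 355.   0.]
orange 294 [275.07 297.35] [249 281  50  32] [805. 136.   0.]
blue 334 [302.13 127.75] [289 120  27  17] [ 130. -344.    0.]
blue 366 [131.75 157.54] [114 145  37  24] [ 707. -739.    0.]
blue 513 [402.45 183.45] [387 173  32  22] [160. 171.   0.]
blue 41 [189.61 178.34] [186 176   8   6] [ 639. -462.    0.]
blue 613 [312.26 213.02] [296 201  33  25] [484.   8.   0.]
```

View pics/crop1.png

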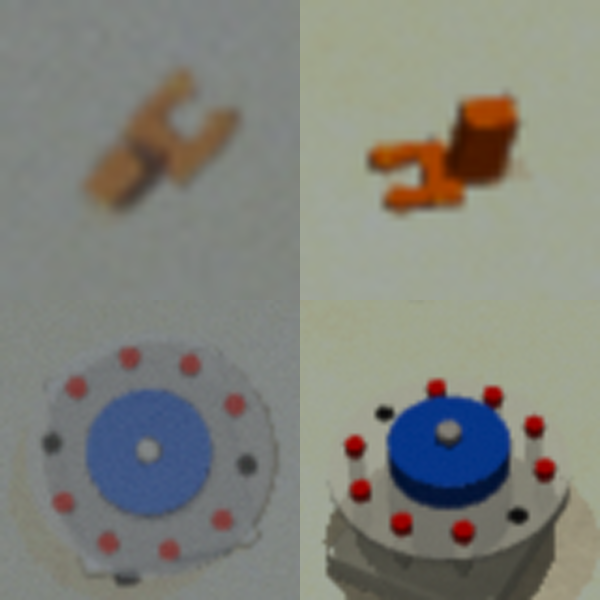

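The crop confirms clip A: an open C with its tab at top (228,229) and its mouth at (237,221), opening towards world +x/-y. The white mixer has its spindle head in the middle of the blue hub. Next I measure both precisely on averaged pictures.

```bash
python3 - <<'E'
from h import *
def avg(n,k=6):
    cs=[cap(n) for _ in range(k)]; c=cs[0]; c["pixels"]=np.mean([x["pixels"] for x in cs],0).round().astype(np.uint8); return c
T=avg("top");S=avg("scene")
for n,c in(("T",T),("S",S)): np.save(f"{n}.npy",c,allow_pickle=True)
def up(c,u,v,r,k=8): return cv2.resize(c["pixels"][v-r:v+r,u-r:u+r],None,fx=k,fy=k,interpolation=cv2.INTER_CUBIC),lambda p:((p[0]+.5)/k-.5+u-r,(p[1]+.5)/k-.5+v-r)
R={}
for n,c,u,v,r in(("T",T,310,192,22),("S",S,312,213,22)):
    im,f=up(c,u,v,r); h=cv2.cvtColor(im,cv2.COLOR_RGB2HSV)
    bl=(h[...,0]>100)&(h[...,0]<130)&(h[...,1]>90)
    V=h[...,2]; 
    if n=="S": t,_=cv2.threshold(V[bl].reshape(-1,1),0,255,cv2.THRESH_OTSU); print("otsu",t); bl&=V>t
    b=max(blobs(bl,500),key=lambda x:x[0]); m=b[3].astype(np.uint8)
    cn=max(cv2.findContours(m,cv2.RETR_EXTERNAL,cv2.CHAIN_APPROX_NONE)[0],key=cv2.contourArea)
    e=cv2.fitEllipse(cn); 
    fill=cv2.drawContours(np.zeros_like(m),[cv2.convexHull(cn)],-1,1,-1)
    g=max(blobs((fill>0)&(h[...,1]<90),50),key=lambda x:x[0])
    R[n]=(f(e[0]),f(g[1])); print(n,"hub",R[n][0],np.array(e[1])/8,"head",R[n][1],g[0],g[2]/8)
for i in(0,1): print(["hub","head"][i],tri(T,R["T"][i],S,R["S"][i]))
for z in (125,140,155): print(z,onz(T,*R["T"][0],z),onz(S,*R["S"][0],z))
# clip: enlarged masks
out=[]
for n,c,u,v,r in(("T",T,232,226,15),("S",S,409,258,15)):
    im,f=up(c,u,v,r,13); h=cv2.cvtColor(im,cv2.COLOR_RGB2HSV)
    out.append(im[:,:,::-1])
for n,c,u,v in(("t",T,0,0),):
    print("tabtop",tri(T,(228.3,228.7),S,(413.6,252.4)),"mouth",tri(T,(237.1,221),S,(399.6,261.6)))
cv2.imwrite("pics/clip2.png",np.hstack(out))
E
```

```text
T hub (310.27161407470703, 192.02772331237793) [28.74379158 28.79668999] head (np.float64(310.18375), np.float64(191.59625)) 2025 [19.625 18.75   6.375  6.5  ]
otsu 96.0
S hub (312.2154235839844, 212.2662467956543) [23.9158287  32.64787674] head (np.float64(312.1575), np.float64(209.79)) 1968 [19.375 16.25   6.5    6.25 ]
hub (array([565.43370456,  77.46811245, 120.12225625]), np.float64(0.2304303280930016))
head (array([565.8683274 ,  77.60592385, 131.63283761]), np.float64(0.04112058766478993))
125 [564.96243     77.44435959 125.        ] [568.92021354  80.30073208 125.        ]
140 [563.73468809  77.0945482  140.        ] [579.42945207  89.29557098 140.        ]
155 [562.50694617  76.7447368  155.        ] [589.9386906   98.29040989 155.        ]
tabtop (array([440.6999375 , 371.38778699,  37.02603489]), np.float64(1.5929572486305976)) mouth (array([469.19863495, 346.62246008,  -1.35032942]), np.float64(0.3767468349659534))
```

View pics/clip2.png

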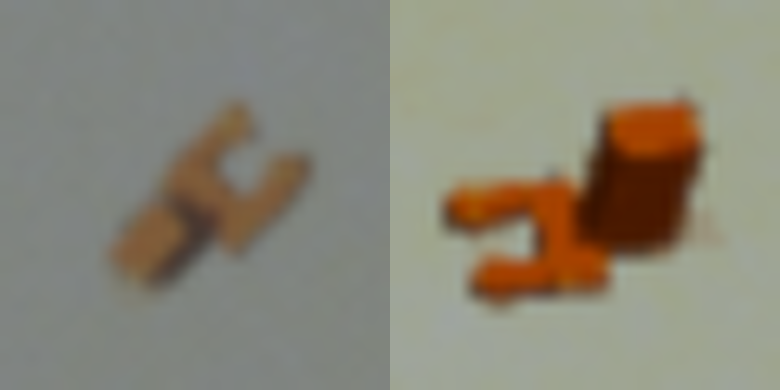

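The measurements agree: hub axis at about (565, 77) with its top at about 120–126 mm, and clip yaw at about -41°. Next I work out the tab's position and the first move.

```bash
cat >> h.py <<'E'
from scipy.spatial.transform import Rotation as Rot
def togo(p,yaw):
    o=get_obs(); R=Rot.from_euler("xyz",o["tcp_rot"]); G=Rot.from_euler("xyz",[np.pi,0,yaw])
    return (R.inv().apply(np.asarray(p)-o["tool_pos"])).round(1),(R.inv()*G).as_rotvec().round(4)
def unit(y): return np.array([np.cos(y),np.sin(y)])
E
python3 - <<'E'
from h import *
T=np.load("T.npy",allow_pickle=True).item();S=np.load("S.npy",allow_pickle=True).item()
t=[onz(T,227.9,229.4,42),onz(S,413.8,252.4,42)]; m=[onz(T,237.3,220.8,5),onz(S,398.9,261.4,5)]
print(t,m)
for a,b in zip(t,m): d=b-a; print(np.degrees(np.arctan2(d[1],d[0])),np.hypot(*d[:2]))
t=np.mean(t,0);m=np.mean(m,0);d=m-t;u=unit(np.radians(-41))
# tab centre from both
tc=(t[:2]+(m[:2]-41.1*u))/2; print("tab",t,m,tc)
print(togo([*tc,120],np.radians(139)),togo([*tc,27],np.radians(139)))
E
```

```text
[array([438.58691687, 371.10435685,  42.        ]), array([443.64800587, 373.7588072 ,  42.        ])] [array([469.88453931, 344.62910162,   5.        ]), array([474.31442446, 346.41765612,   5.        ])]
-40.228517849108506 40.99366182277418
-41.71912630098557 41.08488494790809
tab [441.11746137 372.43158202  42.        ] [472.09948188 345.52337887   5.        ] [441.09918975 372.45949349]
(array([-227.9,    5.4,  125.6]), array([1.000e-04, 0.000e+00, 2.518e-01])) (array([-227.9,    5.4,  218.6]), array([1.000e-04, 0.000e+00, 2.518e-01]))
```

```bash
python3 -m pendant '{"dp":[[-0.05,0.001,0.02],[-0.1,0.002,0.04],[-0.15,0.003,0.07],[-0.2,0.005,0.1],[-0.228,0.0055,0.125],[-0.228,0.0055,0.125],[-0.228,0.0055,0.125],[-0.228,0.0055,0.125]],"rotation":[[0,0,0.08],[0,0,0.16],[0,0,0.25],[0,0,0.252],[0,0,0.252],[0,0,0.252],[0,0,0.252],[0,0,0.252]]}' 0.04
python3 - <<'E'
from h import *
print(togo([441.1,372.5,27],np.radians(139)))
T=cap("top");S=cap("scene")
def cr(c,u,v,r): return cv2.resize(c["pixels"][v-r:v+r,u-r:u+r,::-1],(390,390),interpolation=cv2.INTER_CUBIC)
cv2.imwrite("pics/pre.png",np.hstack([cr(T,232,226,30),cr(S,409,250,30)]))
E
```

```text
time: 1.8
tool_pos: [440.7, 373.5, 121.7]
tcp_rot: [3.14, 0.0, 2.427]
contact_force: [-0.2, -0.3, 0.1]
grip_width: 39.9
finger_force: 0.0
(array([-0.9, -0.7, 94.7]), array([0.0019, 0.0003, 0.0012]))
```

View pics/pre.png

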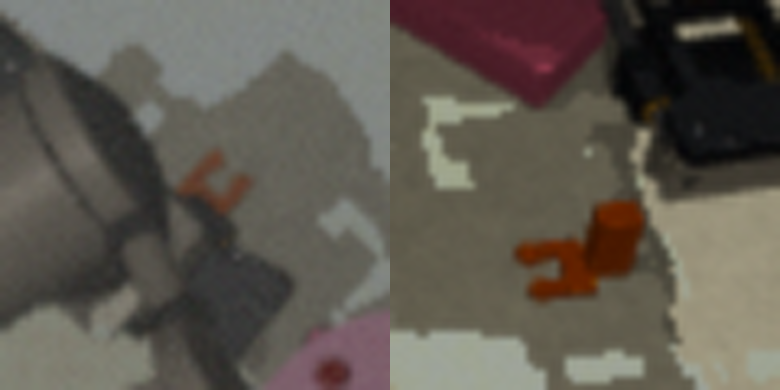

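The clip is in clear view under the gripper, with its tab at scene crop (615,238), but the gripper body passes near the pink wheel. I measure that clearance before descending.

```bash
python3 - <<'E'
from h import *
T=np.load("T.npy",allow_pickle=True).item();S=np.load("S.npy",allow_pickle=True).item()
h=cv2.cvtColor(T["pixels"],cv2.COLOR_RGB2HSV)
print(h[250,258],h[272,240],h[272,230],h[262,290])
m=(((h[...,0]>160)|(h[...,0]<5))&(h[...,1]>45)); m[:,:225]=0;m[:,310:]=0;m[:230]=0
b=max(blobs(m,100),key=lambda x:x[0]);print(b[:3])
cn=max(cv2.findContours(b[3].astype(np.uint8),cv2.RETR_EXTERNAL,cv2.CHAIN_APPROX_NONE)[0],key=cv2.contourArea)
tip=np.array([441,372.5]);u=np.array([.656,.755]);w=np.array([.755,-.656])
for z in(60,90,105):
    P=np.array([onz(T,*p[0],z)[:2] for p in cn])-tip
    a=P@u;c=P@w;k=abs(c)<50; print(z,"nearest along y",a[k].max(),"circle",cv2.minEnclosingCircle(((P+tip).astype(np.float32)))[:2])
E
```

```text
[167  58 124] [168  57 126] [25 29 97] [168  56 123]
(np.int32(1905), array([266.94, 271.91]), array([237, 244,  59,  59], dtype=int32))
60 nearest along y -104.3068245652088 circle ((292.8848571777344, 224.3780975341797), 110.51432800292969)
90 nearest along y -107.02292178400168 circle ((295.3540344238281, 221.0968780517578), 108.55237579345703)
105 nearest along y -108.38097039339819 circle ((296.588623046875, 219.4562530517578), 107.5713882446289)
```

```bash
python3 -m pendant '{"dp":[[-0.001,-0.001,0.04],[-0.001,-0.001,0.075],[-0.001,-0.001,0.094],[-0.001,-0.001,0.094],[-0.001,-0.001,0.094]],"rotation":[[0.002,0,0.001],[0.002,0,0.001],[0.002,0,0.001],[0.002,0,0.001],[0.002,0,0.001]]}'
python3 -m pendant '{"dp":[[0,0,0],[0,0,0],[0,0,0],[0,0,0],[0,0,0]],"rotation":[[0,0,0],[0,0,0],[0,0,0],[0,0,0],[0,0,0]]}' 0.0
```

```text
time: 2.52
tool_pos: [441.7, 371.8, 27.7]
tcp_rot: [-3.142, 0.0, 2.425]
contact_force: [-0.2, 0.4, 0.4]
grip_width: 40.3
finger_force: 0.0
time: 3.15
tool_pos: [441.5, 371.2, 26.9]
tcp_rot: [-3.14, 0.0, 2.425]
contact_force: [-0.7, -0.7, 4.6]
grip_width: 14.0
finger_force: 30.0
```

Gripped: the opening is 14.0 mm, the tab's width. Next I lift and carry the clip above the standoff point beside the spindle, keeping its yaw.

```bash
python3 -m pendant '{"dp":[[0,0,-0.05],[0,0,-0.105],[0,0,-0.16],[-0.045,-0.028,-0.16],[-0.09,-0.056,-0.16],[-0.135,-0.084,-0.16],[-0.18,-0.112,-0.16],[-0.226,-0.14,-0.16]],"rotation":[[0,0,0],[0,0,0],[0,0,0],[0,0,0],[0,0,0],[0,0,0],[0,0,0],[0,0,0]]}'
python3 -m pendant '{"dp":[[0,0,0],[0,0,0],[0,0,0],[0,0,0]],"rotation":[[0,0,0],[0,0,0],[0,0,0],[0,0,0]]}'
python3 - <<'E'
from h import *
o=get_obs();print(o["tool_pos"],o["tcp_rot"],o["contact_force"])
T=cap("top");S=cap("scene")
def cr(c,u,v,r): return cv2.resize(c["pixels"][v-r:v+r,u-r:u+r,::-1],(390,390),interpolation=cv2.INTER_CUBIC)
cv2.imwrite("pics/over.png",np.hstack([cr(T,305,188,26),cr(S,312,205,26)]))
E
```

```text
time: 4.15
tool_pos: [520.1, 115.6, 186.6]
tcp_rot: [-3.139, -0.0, 2.425]
contact_force: [1.1, -0.2, 0.3]
grip_width: 14.2
finger_force: 30.0
time: 4.65
tool_pos: [519.6, 118.4, 186.8]
tcp_rot: [-3.14, -0.0, 2.427]
contact_force: [-0.2, 0.1, -0.7]
grip_width: 13.6
finger_force: 30.0
[519.60055557 118.42176236 186.802142  ] [-3.13969695e+00 -1.56772901e-04  2.42664886e+00] [-0.17202522  0.05506238 -0.74403816]
```

View pics/over.png

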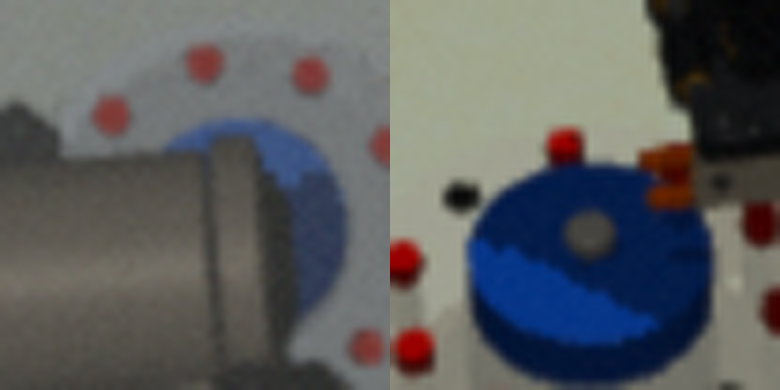

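```bash
python3 - <<'E'
from h import *
S=np.load("S.npy",allow_pickle=True).item();T=np.load("T.npy",allow_pickle=True).item()
y=np.radians(139)-np.pi;u=unit(y);n=np.array([-u[1],u[0]])
tcp=np.array([519.6,118.4]);z=186.8-27
c=[cap("scene") for _ in range(5)];S["pixels"]=np.mean([q["pixels"] for q in c],0).round().astype(np.uint8)
for b in blobs(orange(S),8): print(b[0],b[1],b[2])
e=tcp+41.1*u; print("expect mouth",e,"pix",proj(S,[*e,z+5]),proj(S,[*e,z]))
for p in((320.0,202.2),):
    q=onz(S,*p,z+5)[:2]; print("seen",q,"err along/lat",(q-e)@u,(q-e)@n)
for zz in (130,138.5): 
  print(zz,[(onz(c_,*p,zz)[:2].round(1)) for c_,p in((T,(310.18,191.6)),(S,(312.16,209.79)))])
im=cv2.resize(S["pixels"][185:225,295:345,::-1],None,fx=12,fy=12,interpolation=cv2.INTER_CUBIC);cv2.imwrite("pics/tips.png",im)
E
```

```text
19 [322.37 199.42] [319 198   7   4]
12 [323.25 204.25] [321 203   5   3]
147 [468.41 281.71] [460 271  19  21]
168 [380.01 289.36] [373 279  18  22]
301 [275.85 297.64] [249 281  50  32]
expect mouth [550.61856375  91.43597391] pix (np.float64(318.878756046096), np.float64(201.40878324133263)) (np.float64(318.87915638876296), np.float64(202.57897855202324))
seen [551.05750416  96.0801903 ] err along/lat -2.7156075586574824 3.7930054216184814
130 [array([566. ,  77.6]), array([564.7,  76.6])]
138.5 [array([565.3,  77.4]), array([570.7,  81.8])]
```

View pics/tips.png

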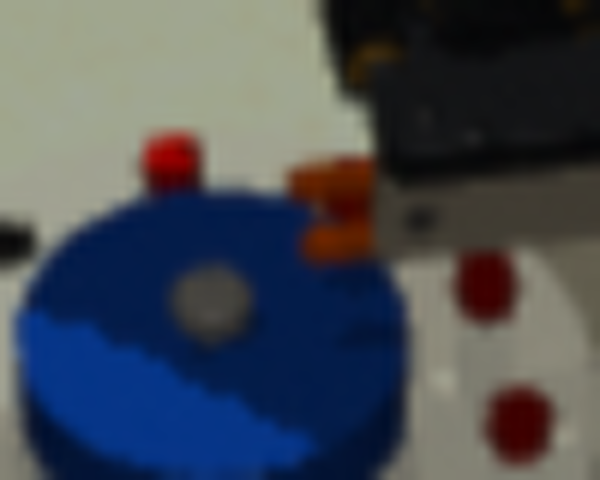

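In the crop the clip tips, mid at (296,213), agree with the arm's kinematics to within about 1 px, and the head is at (212,303). Next I descend to feel for the hub.

```bash
python3 -m pendant '{"dp":[[0,0,0.015],[0,0,0.027],[0,0,0.029],[0,0,0.029]],"rotation":[[0,0,0],[0,0,0],[0,0,0],[0,0,0]]}'
for k in 1 2; do echo; done
python3 -m pendant '{"dp":[[0,0,0.001],[0,0,0.002],[0,0,0.002]],"rotation":[[0,0,0],[0,0,0],[0,0,0]]}'
```

```text
time: 5.5
tool_pos: [519.9, 117.2, 157.5]
tcp_rot: [-3.139, -0.0, 2.425]
contact_force: [-0.1, 0.5, 0.2]
grip_width: 13.8
finger_force: 30.0


time: 5.88
tool_pos: [519.9, 117.3, 155.9]
tcp_rot: [-3.14, 0.0, 2.425]
contact_force: [0.1, 0.3, -0.3]
grip_width: 13.7
finger_force: 30.0
```

```bash
python3 -m pendant '{"dp":[[0,0,0.001],[0,0,0.0015],[0,0,0.0015]],"rotation":[[0,0,0],[0,0,0],[0,0,0]]}'
```

```text
time: 6.25
tool_pos: [520.1, 117.3, 154.6]
tcp_rot: [-3.14, 0.0, 2.425]
contact_force: [0.0, -0.1, 2.5]
grip_width: 13.5
finger_force: 30.0
```

```bash
python3 -m pendant '{"dp":[[0,0,0.0005],[0,0,0.0005]],"rotation":[[0,0,0],[0,0,0]]}'
python3 - <<'E'
from h import *
S=cap("scene")
c=[cap("scene") for _ in range(5)];S["pixels"]=np.mean([q["pixels"] for q in c],0).round().astype(np.uint8);np.save("S2.npy",S,allow_pickle=True)
o=get_obs();print(o["tool_pos"],o["contact_force"])
p=S["pixels"]
u=unit(np.radians(-41));e=o["tool_pos"][:2]+41.1*u;z=o["tool_pos"][2]-26.9
print("expect mouth pix top/bot",proj(S,[*e,z+5]),proj(S,[*e,z]))
im=cv2.resize(p[190:230,290:340,::-1],None,fx=14,fy=14,interpolation=cv2.INTER_CUBIC);cv2.imwrite("pics/rest.png",cv2.convertScaleAbs(im,alpha=1.6))
E
```

```text
time: 6.5
tool_pos: [520.1, 117.3, 154.1]
tcp_rot: [-3.14, 0.0, 2.425]
contact_force: [-0.2, 0.4, 4.2]
grip_width: 13.9
finger_force: 30.0
[520.08702242 117.29031705 153.95103273] [-0.21621076  0.36925064  3.48117179]
expect mouth pix top/bot (np.float64(318.4956970000869), np.float64(208.871203005683)) (np.float64(318.4972053659734), np.float64(209.99711537525988))
```

View pics/rest.png

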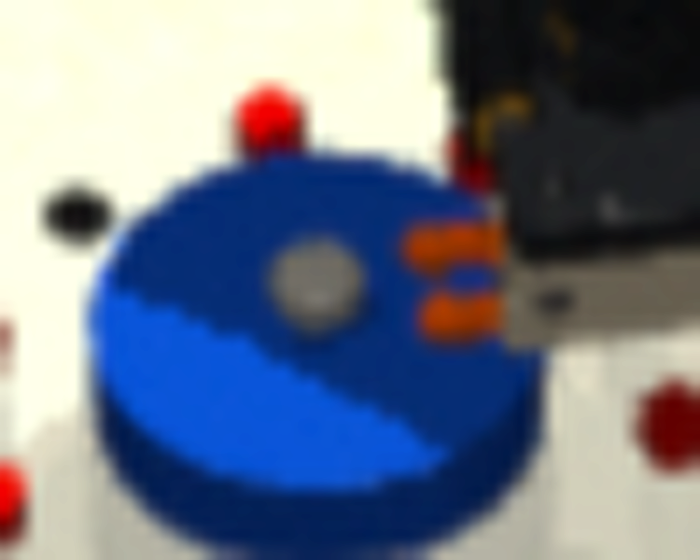

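```bash
python3 - <<'E'
from h import *
S=np.load("S2.npy",allow_pickle=True).item();T=np.load("T.npy",allow_pickle=True).item()
u=unit(np.radians(-41));n=np.array([-u[1],u[0]])
e=np.array([520.09,117.29])+41.1*u
m=onz(S,318.7,209.7,129.6)[:2]
print("clip bias",(m-e)@u,(m-e)@n)
for z in(135,136,137):
    h=onz(S,312.1,209.9,z)[:2]; print(z,h,"from seen clip",(h-m)@u,(h-m)@n,"from FK",(h-e)@u,(h-e)@n)
h=onz(T,310.18,191.6,140)[:2];print("top",h,(h-e)@u,(h-e)@n)
h=onz(S,*[ (320.5/14-.5+290),(320/14-.5+190)],127)[:2]; print("hub S",(h-m)@u,(h-m)@n)
h=onz(T,310.27,192.03,127)[:2]; print("hub T",(h-e)@u,(h-e)@n)
h=onz(S,312.2154,212.266,127.6)[:2]; print("hub S fit",(h-m)@u,(h-m)@n)
E
```

```text
clip bias -0.41537353859047565 1.2323642039519231
135 [568.70144607  79.82238286] from seen clip 20.5838661156863 2.3824442985530982 from FK 20.168492577095822 3.61480850250502
136 [569.41013971  80.42927798] from seen clip 20.720564974834456 3.305418723190378 from FK 20.30519143624398 4.5377829271423
137 [570.11883336  81.0361731 ] from seen clip 20.857263833982618 4.228393147827657 from FK 20.44189029539214 5.4607573517795815
top [565.1761273   77.40575248] 19.09335291118719 -0.5218628086127524
hub S 20.23718623057575 5.171694774160329
hub T 18.804383813598747 -0.7764867581838253
hub S fit 20.7869698642298 5.257720484371377
```

The scene view, with the clip resting on the hub and matched to the kinematics, puts the spindle about +3.5 mm along tool y. I correct sideways while lifted, then press to about 7 N by feel.

```bash
python3 -m pendant '{"dp":[[0,0,-0.003],[0,0.0035,-0.003],[0,0.0035,-0.001],[0,0.0035,0],[0,0.0035,0.0005],[0,0.0035,0.001],[0,0.0035,0.001]],"rotation":[[0,0,0],[0,0,0],[0,0,0],[0,0,0],[0,0,0],[0,0,0],[0,0,0]]}'
```

```text
time: 7.68
tool_pos: [522.4, 120.0, 153.3]
tcp_rot: [-3.14, 0.001, 2.425]
contact_force: [-0.4, 0.1, 5.8]
grip_width: 14.1
finger_force: 30.0
```

```bash
python3 -m pendant '{"dp":[[0,0,0.0005],[0,0,0.001],[0,0,0.001]],"rotation":[[0,0,0],[0,0,0],[0,0,0]]}'
```

```text
time: 8.05
tool_pos: [522.4, 120.0, 152.4]
tcp_rot: [-3.14, 0.001, 2.425]
contact_force: [-2.0, 1.3, 6.2]
grip_width: 14.0
finger_force: 30.0
```

```bash
python3 -m pendant '{"dp":[[0,0,0.0005],[0,0,0.0007],[0,0,0.0007],[-0.003,0,0.0007],[-0.006,0,0.0007],[-0.008,0,0.0007],[-0.008,0,0.0007]],"rotation":[[0,0,0],[0,0,0],[0,0,0],[0,0,0],[0,0,0],[0,0,0],[0,0,0]]}'
```

```text
time: 8.93
tool_pos: [528.7, 114.7, 151.9]
tcp_rot: [-3.141, 0.001, 2.425]
contact_force: [-1.1, 0.5, 7.4]
grip_width: 13.8
finger_force: 30.0
```

```bash
cat > f.py <<'E'
from h import *
o=get_obs();t=-unit(o["tcp_rot"][2]);F=o["contact_force"]; n=np.array([-t[1],t[0]]);P=o["tool_pos"]
print("along",(P[:2]@t).round(2),"lat",(P[:2]@n).round(2),"z",P[2].round(2),"Fu",(F[:2]@t).round(1),"Fn",(F[:2]@n).round(1),"Fz",F[2].round(1),"M",o["moment"].round(2),"t",o["time"])
E
python3 f.py; python3 -m pendant '{"dp":[[-0.0015,0,0],[-0.003,0,0],[-0.003,0,0]],"rotation":[[0,0,0],[0,0,0],[0,0,0]]}' >/dev/null; python3 f.py
```

```text
along 323.27 lat 433.83 z 151.92 Fu -1.1 Fn -0.3 Fz 7.4 M [ 0.06  0.09 -0.02] t 8.925
along 326.12 lat 433.82 z 151.89 Fu -2.1 Fn 0.4 Fz 7.9 M [0.1  0.12 0.02] t 9.3
```

```bash
python3 -m pendant '{"dp":[[-0.001,0,0],[-0.002,0,0],[-0.002,0,0]],"rotation":[[0,0,0],[0,0,0],[0,0,0]]}' >/dev/null; python3 f.py;  python3 -m pendant '{"dp":[[-0.001,0,0],[-0.002,0,0],[-0.002,0,0]],"rotation":[[0,0,0],[0,0,0],[0,0,0]]}' >/dev/null; python3 f.py
```

```text
along 328.03 lat 433.83 z 151.9 Fu -0.2 Fn 0.3 Fz 7.9 M [0.13 0.19 0.01] t 9.675
along 330.05 lat 433.8 z 151.89 Fu -2.0 Fn 0.5 Fz 6.9 M [0.17 0.14 0.04] t 10.05
```

```bash
python3 -m pendant '{"dp":[[-0.001,0,0],[-0.002,0,0],[-0.002,0,0]],"rotation":[[0,0,0],[0,0,0],[0,0,0]]}' >/dev/null; python3 f.py;  python3 -m pendant '{"dp":[[-0.001,0,0],[-0.0015,0,0],[-0.0015,0,0]],"rotation":[[0,0,0],[0,0,0],[0,0,0]]}' >/dev/null; python3 f.py
```

```text
along 332.01 lat 433.82 z 151.88 Fu -2.2 Fn -0.3 Fz 7.4 M [0.19 0.2  0.04] t 10.425
along 333.49 lat 433.8 z 151.89 Fu -2.2 Fn 0.8 Fz 7.7 M [0.21 0.23 0.  ] t 10.8
```

```bash
python3 -m pendant '{"dp":[[-0.001,0,0],[-0.0015,0,0],[-0.0015,0,0]],"rotation":[[0,0,0],[0,0,0],[0,0,0]]}' >/dev/null; python3 f.py;  python3 -m pendant '{"dp":[[-0.001,0,0],[-0.001,0,0]],"rotation":[[0,0,0],[0,0,0]]}' >/dev/null; python3 f.py
```

```text
along 334.79 lat 433.72 z 151.84 Fu -2.0 Fn 0.2 Fz 6.3 M [ 0.24  0.3  -0.05] t 11.175
along 335.4 lat 433.47 z 151.65 Fu -2.9 Fn -0.8 Fz 7.7 M [ 0.19  0.47 -0.05] t 11.425
```

```bash
python3 -m pendant '{"dp":[[-0.001,0,0],[-0.001,0,0]],"rotation":[[0,0,0],[0,0,0]]}' >/dev/null; python3 f.py;  python3 -m pendant '{"dp":[[-0.001,0,0],[-0.001,0,0]],"rotation":[[0,0,0],[0,0,0]]}' >/dev/null; python3 f.py
```

```text
along 335.87 lat 433.21 z 151.59 Fu -5.8 Fn -1.4 Fz 7.5 M [ 0.26  0.76 -0.09] t 11.675
along 336.68 lat 432.84 z 151.6 Fu -5.1 Fn -4.6 Fz 9.7 M [ 0.15  1.09 -0.16] t 11.925
```

The neck pushes the clip towards -y, so I ease back, shift 1.5 mm that way and carry on.

```bash
python3 -m pendant '{"dp":[[0.002,0,0],[0.002,-0.0015,0],[0.002,-0.0015,0]],"rotation":[[0,0,0],[0,0,0],[0,0,0]]}' >/dev/null; python3 f.py;  python3 -m pendant '{"dp":[[-0.001,0,0],[-0.0015,0,0],[-0.0015,0,0]],"rotation":[[0,0,0],[0,0,0],[0,0,0]]}' >/dev/null; python3 f.py
```

```text
along 335.93 lat 432.4 z 151.95 Fu -2.5 Fn 0.8 Fz 7.7 M [ 0.3   0.2  -0.06] t 12.3
along 336.89 lat 431.87 z 151.63 Fu -2.8 Fn -1.2 Fz 7.4 M [ 0.14  0.5  -0.05] t 12.675
```

```bash
python3 -m pendant '{"dp":[[0,-0.001,0],[0,-0.001,0]],"rotation":[[0,0,0],[0,0,0]]}' >/dev/null; python3 f.py;  python3 -m pendant '{"dp":[[-0.001,0,0],[-0.001,0,0]],"rotation":[[0,0,0],[0,0,0]]}' >/dev/null; python3 f.py
```

```text
along 337.09 lat 431.42 z 151.89 Fu -3.7 Fn 0.7 Fz 6.8 M [0.41 0.26 0.06] t 12.925
along 337.39 lat 431.31 z 151.63 Fu -6.0 Fn 0.0 Fz 7.8 M [0.67 0.57 0.04] t 13.175
```

```bash
python3 -m pendant '{"dp":[[-0.001,0,0],[-0.001,0,0]],"rotation":[[0,0,0],[0,0,0]]}' >/dev/null; python3 f.py;  python3 -m pendant '{"dp":[[-0.001,0,0],[-0.001,0,0]],"rotation":[[0,0,0],[0,0,0]]}' >/dev/null; python3 f.py
```

```text
along 338.19 lat 431.22 z 151.6 Fu -7.9 Fn 0.3 Fz 8.8 M [0.8  0.7  0.05] t 13.425
along 339.25 lat 431.22 z 151.63 Fu -6.4 Fn 0.5 Fz 7.8 M [0.79 0.6  0.03] t 13.675
```

```bash
python3 -m pendant '{"dp":[[-0.001,0,0],[-0.002,0,0],[-0.002,0,0]],"rotation":[[0,0,0],[0,0,0],[0,0,0]]}' >/dev/null; python3 f.py;  python3 -m pendant '{"dp":[[-0.001,0,0],[-0.002,0,0],[-0.002,0,0]],"rotation":[[0,0,0],[0,0,0],[0,0,0]]}' >/dev/null; python3 f.py
```

```text
along 342.73 lat 431.38 z 152.0 Fu -0.8 Fn -0.4 Fz 6.7 M [0.04 0.08 0.02] t 14.05
along 345.35 lat 431.45 z 152.08 Fu 0.4 Fn 0.8 Fz 8.3 M [-0.1  -0.07 -0.01] t 14.425
```

```bash
python3 -m pendant '{"dp":[[-0.001,0,0],[-0.002,0,0],[-0.002,0,0]],"rotation":[[0,0,0],[0,0,0],[0,0,0]]}' >/dev/null; python3 f.py;  python3 -m pendant '{"dp":[[-0.001,0,0],[-0.001,0,0]],"rotation":[[0,0,0],[0,0,0]]}' >/dev/null; python3 f.py
```

```text
along 346.91 lat 431.42 z 152.01 Fu -0.7 Fn -0.2 Fz 7.1 M [ 0.08  0.03 -0.04] t 14.8
along 347.54 lat 431.36 z 151.93 Fu -1.1 Fn 1.3 Fz 6.4 M [ 0.18  0.16 -0.06] t 15.05
```

Snapped over the nubs: the push rose to 7.9 N and then dropped. I continue to the back wall.

```bash
python3 -m pendant '{"dp":[[-0.001,0,0],[-0.001,0,0]],"rotation":[[0,0,0],[0,0,0]]}' >/dev/null; python3 f.py;  python3 -m pendant '{"dp":[[-0.001,0,0],[-0.001,0,0]],"rotation":[[0,0,0],[0,0,0]]}' >/dev/null; python3 f.py
```

```text
along 348.47 lat 431.3 z 151.89 Fu -2.0 Fn 0.3 Fz 8.0 M [0.22 0.15 0.02] t 15.3
along 348.9 lat 431.27 z 151.81 Fu -4.3 Fn 0.9 Fz 8.0 M [0.52 0.37 0.02] t 15.55
```

```bash
python3 -m pendant '{"dp":[[-0.001,0,0],[-0.001,0,0]],"rotation":[[0,0,0],[0,0,0]]}' >/dev/null; python3 f.py
```

```text
along 349.16 lat 431.18 z 151.7 Fu -7.2 Fn 0.4 Fz 7.8 M [0.72 0.73 0.08] t 15.8
```

The push rises steeply at the back wall, so the clip is home. I relax the push and the press, open, and retreat upwards.

```bash
python3 -m pendant '{"dp":[[0.0015,0,-0.0003],[0.0022,0,-0.0008],[0.0022,0,-0.0008]],"rotation":[[0,0,0],[0,0,0],[0,0,0]]}' >/dev/null; python3 f.py;  python3 -m pendant '{"dp":[[0,0,0],[0,0,0],[0,0,0],[0,0,0]],"rotation":[[0,0,0],[0,0,0],[0,0,0],[0,0,0]]}' 0.034; python3 f.py
```

```text
along 348.73 lat 431.24 z 152.69 Fu -0.3 Fn 0.9 Fz 6.4 M [-0.02  0.06 -0.02] t 16.175
time: 16.68
tool_pos: [545.6, 96.1, 151.7]
tcp_rot: [-3.139, -0.0, 2.425]
contact_force: [0.6, 0.1, -0.7]
grip_width: 33.9
finger_force: 0.0
along 348.15 lat 430.89 z 151.71 Fu 0.4 Fn 0.5 Fz -0.7 M [-0.02  0.   -0.01] t 16.675
```

```bash
python3 -m pendant '{"dp":[[0,0,-0.01],[0,0,-0.03],[0,0,-0.07],[0,0,-0.12],[0.06,0,-0.12],[0.12,0,-0.12],[0.18,0,-0.12],[0.22,0,-0.12]],"rotation":[[0,0,0],[0,0,0],[0,0,0],[0,0,0],[0,0,0],[0,0,0],[0,0,0],[0,0,0]]}'
python3 -m pendant '{"dp":[[0,0,0],[0,0,0],[0,0,0],[0,0,0]],"rotation":[[0,0,0],[0,0,0],[0,0,0],[0,0,0]]}'
python3 - <<'E'
from h import *
T=cap("top");S=cap("scene")
def cr(c,u,v,r): return cv2.resize(c["pixels"][v-r:v+r,u-r:u+r,::-1],(390,390),interpolation=cv2.INTER_CUBIC)
cv2.imwrite("pics/done.png",np.hstack([cr(T,310,192,20),cr(S,312,210,26)]))
E
```

```text
time: 17.68
tool_pos: [378.0, 242.1, 272.9]
tcp_rot: [-3.141, 0.0, 2.426]
contact_force: [-0.2, 0.7, -0.7]
grip_width: 33.9
finger_force: 0.0
time: 18.18
tool_pos: [380.6, 240.2, 271.8]
tcp_rot: [-3.139, -0.0, 2.423]
contact_force: [-0.1, 0.0, 0.0]
grip_width: 34.0
finger_force: 0.0
```

View pics/done.png

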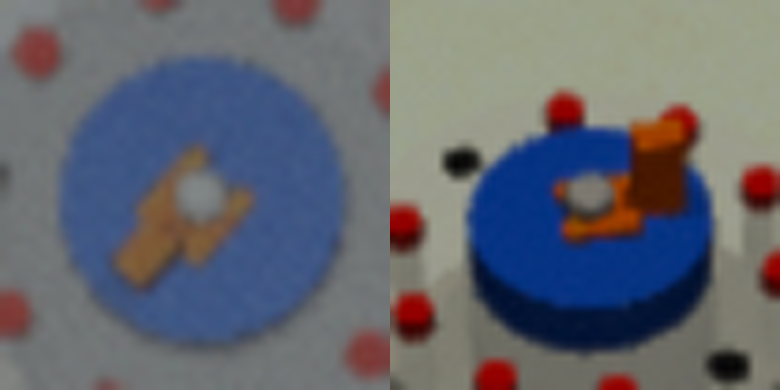

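The picture shows the clip around the neck under the steel head (top crop (200,193), scene crop (590,193)), with both arm tips past it and the gripper clear. I hand the job in.

```bash
python3 -c "
from plant import workorder
print(workorder.close_job())"
```

```text
the job is handed in; nothing more can be done
None
```

The clip is seated home in the spindle's groove and released, with the gripper clear of the mixer, and the job was handed in after about 18 s on the robot's clock; hand-in returned no verdict.

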